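# Open the instrument case

### The job

Open the instrument case that has a black bar handle on its cover: turn its two captive thumbscrews anticlockwise, one after the other, each until it is fully loose at its stop, with the cover still in place. Then lift the cover off by the handle and lay it gently, flat and handle up, in the middle of the teal repair mat, and let go.

Things in the scene. Friction and masses are not known exactly. Their poses are not given: they have to be found in the camera images.
- cover: Aluminium cover, 135 x 245 mm (x, y), about 0.35 kg, 16 mm skirt fitting over a fixed case 60 mm high with 2 mm play. Origin: centre of the skirt's lower edge (44 mm above the table when seated); z up, y along the long side; sheet top at z 19. Black bar handle along y in the middle: 72 long, 12 thick, z 40 to 54. A thumbscrew at y = +95 and -95. A second case has no handle: not this one.
- screw_left (a joint): Captive thumbscrew at the cover's +y end. Upright steel wing 34 mm long, 10 thick, 25 to 54 mm above the cover origin, on a boss of radius 8. Axis vertical at cover y = +95 mm. Value rad: 0 tight (wing along cover x), starts 0 to 0.2, grows anticlockwise from above to a stop at 1.45 (loose, wing along the long side); stiff (0.04 N m), does not rise; its foot holds the cover below about 1.1.
- screw_right (a joint): Captive thumbscrew at the cover's -y end. Upright steel wing 34 mm long, 10 thick, 25 to 54 mm above the cover origin, on a boss of radius 8. Axis vertical at cover y = -95 mm. Value rad: 0 tight (wing along cover x), starts 0 to 0.2, grows anticlockwise from above to a stop at 1.45 (loose, wing along the long side); stiff (0.04 N m), does not rise; its foot holds the cover below about 1.1.
- mat_mid (a point): Middle of the teal repair mat, on its upper face, 5 mm above the table. The fixed mat is 280 x 320 mm (x by y), z up. A screwdriver lies near its far edge, about 118 mm from the middle on the +x side, parallel to y; the rest of the mat is clear.

How it is judged:
By the outcome, as a careful person would: the job done as asked, in the order asked, and still so for the second after the job is handed in, with the robot touching nothing.
It also fails if it takes over 58 s, if anything falls off the work surface, if the arm or the gripper's body presses on something with over 40 N, if the wrist force passes 120 N, or if a joint passes its speed limit or range.

### The arm

A 6-joint arm with a two-finger parallel gripper is mounted at the origin on the work surface. World frame = base frame: x ahead of the robot, y to its left, z up, the work surface at z = 0. Lengths are in m, angles in rad, forces in N, time in s.
With the tool pointing down it reaches from about 0.35 to 0.975 m from the base axis. Payload 4.9 kg.
Tool frame: the origin (TCP) lies at the very end of the fingers, on their centre line; the grasp point (between the pads) lies 19 mm behind it; z points along the fingers, y is the line along which they close (so a half turn about z gives the same grasp; the last joint's range is limited). The gripper opens to 85 mm and grips with 20 to 120 N. Pads are 22 mm wide; open, the fingers measure 114 mm over their backs; the gripper's body (76 mm by 85 mm) begins 54 mm behind the grasp point. The pads swing forward as they close: fully open they stand 13 mm farther back than shut.
Start: joints at [1.198, 0.053, 1.613, -0, 1.476, -0.119], TCP at [0.157, 0.605, 0.231] pointing down, gripper open.
Joint ranges: [-3.01, 3.01], [-1.01, 2.22], [0.06, 2.58], [-1.02, 4.17], [0.09, 2.62], [-3.14, 3.14]. Speed limits (rad/s): [2.57, 2.57, 3.14, 3.14, 3.14, 3.14].

### API

Orientations are given as a unit quaternion [w, x, y, z].
In Python, from plant import state, optics, ticket, nets gives the robot as it stands. The module is installed in compiled form; this text tells all that it offers.
- The arm moves only by the shell command python3 -m inch 'ROWS' [OPENING]. ROWS is JSON, a list of rows, each an object of numbers: "dx", "dy", "dz": the shift along the tool's x, y, z as a fraction of full scale; "rx", "ry", "rz": the turn, a rotation vector about the tool's x, y, z as a fraction of full scale. In form: [{"dx": .., "dy": .., "dz": .., "rx": .., "ry": .., "rz": ..}, ...]. A call has 1 to 5 rows; each row is the pose to reach, as a shift and turn from the pose commanded when the call began, along the tool's axes at that moment; what a row does not reach only later rows make up. Full scale, the value 1, is 0.8 m for a shift and 1.5 rad for a turn. A row lasts 1/10 s, in which the tool goes at most 50 mm and 8.59 degrees, less where a joint would pass 70% of its speed; a pose out of reach is approached as far as the arm can. A call with a number of a shift or a turn outside -1 to 1 is refused whole. A call with a gripper value outside its range is refused whole. OPENING is the opening, from -1 (shut) to 1 (fully open), set as the call begins (- or left out, the last holds). The fingers move at their own pace and stop on an object; the grip force is fixed at half the most. Time passes only in rows, so rows that repeat a pose let the fingers close. It gives the time, the measured TCP pose, the force, the opening and the grip force at its end, in the units of the state.
- state(): the state, without advancing time (a new reading comes with each control period).
- optics.grab_frame(name): name is "scene" or "top" or "wrist"; returns the picture (420x560x3 uint8, red, green, blue); there is no depth.
- optics.camera_info(name): a dict with "fx", "fy", "cx", "cy" (pixels), "R" (3x3) and "t" (3): a world point X has camera coordinates R X + t. Camera axes: x right, y down, z forward; pixel columns grow to the right and rows downward; lengths in m; the calibration is good to about 2 mm. A picture is of the moment at which its call begins: read the wrist's pose just before it. camera_info takes no time and is no camera call; for the wrist camera it gives the pose at the moment of the call.
- ticket.job_done(): hands the job in; it is judged then, once.
Trained networks look in the newest picture that a camera, given by its name, has taken for a name from the list of things; names that differ only in an ending like _2 or _b are one class to them, and where a whole thing is asked for, a point or a joint stands for the part that bears it (a point fixed in the world has none). Each returns a list of dicts, best first, with "confidence" (0 to 1); they miss things now and then, are a little off and sometimes report something else, mostly with a low value. They report only what shows in the picture. A call takes as long as a camera call.
- nets.boxes_of(camera, name): "bbox" ([centre column, centre row, width, height] in pixels, round what is visible of it).
- nets.outline_of(camera, name): "pixels" (420x560 bool, what is visible of it) and "bbox" ([centre column, centre row, width, height] in pixels, round what is visible of it).
The state is a dict: "time": time; "joint_pos": joint angles; "joint_vel": joint speeds; "joint_efforts": joint torques, N m; "tool_pos": TCP position; "tool_rot": TCP orientation; "contact_force": force on the tool from outside, world axes, zero at the start; "ft_torque": the same for the moment, N m; "gripper_width": opening from 0.0 (shut) to 1.0 (fully open); "grasp_force": force on a finger pad.
Only numpy, scipy, OpenCV 4.12 (cv2) and the standard library are available. Lean on these libraries where they do the work, as an engineer would, in place of code of your own. Each camera call takes 0.05 s, during which the arm holds its last target. There are 200 camera calls.

## Working session

There is one attempt and no reset: what is moved stays moved. The work goes in short steps, Python scripts to look and compute and a shell command to move; the robot and the scene stay as the last step left them, time stands still between calls to the robot, and variables do not carry over. Pictures are saved under pics/ and viewed, at most 10 in all, crops included, and the job is handed in when it is done.

```bash
mkdir -p pics
python3 - <<'E'
from plant import state, optics, nets
import cv2,numpy as np
s=state();print(s['time'],s['tool_pos'],s['tool_rot'],s['gripper_width'])
ims=[]
for c in("top","scene"):
    im=optics.grab_frame(c);cv2.imwrite(f'pics/{c}0.png',im[:,:,::-1])
    for n in("cover","screw_left","screw_right","mat_mid"):
        try:
            for d in nets.boxes_of(c,n)[:3]:print(c,n,round(d['confidence'],2),np.round(d['bbox'],1))
        except Exception as e:print(c,n,e)
i=optics.camera_info("top");print(i)
E
```

```text
0.0 [0.15667805 0.60440095 0.23003933] [-2.73736058e-04  1.26555105e-01  9.91959037e-01 -9.99815453e-04] 1.0016592718541306
top screw_left 0.42 [127.2 201.8  10.3  19.3]
top screw_left 0.31 [173.6 199.4 109.   61.1]
top screw_right 0.65 [212.7 197.4   3.7  13.8]
top mat_mid 0.97 [365.8 213.6 139.  119.6]
scene cover 0.65 [408.1 214.7 157.1  58.8]
scene screw_right 0.79 [356.8 205.8  11.6  24. ]
scene mat_mid 0.62 [144.2 256.2 214.7 116.5]
{'fx': 395.182338934215, 'fy': 395.182338934215, 'cx': 277.10722377602707, 'cy': 214.52246831923233, 'R': array([[ 0.00657153, -0.99996301,  0.00554969],
       [-0.99737306, -0.00695467, -0.07210136],
       [ 0.07213729, -0.0050613 , -0.99738187]]), 't': array([-0.00627803,  0.53677616,  0.93419638])}
```

View pics/top0.png

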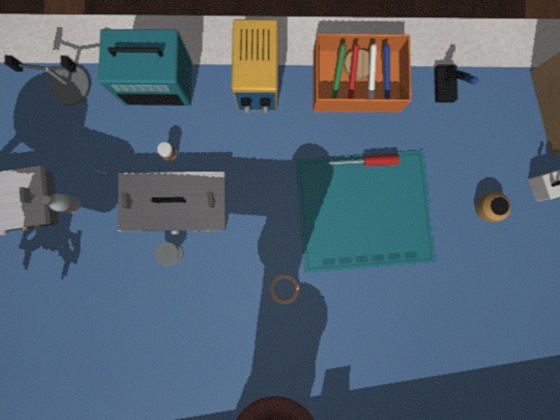

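View pics/scene0.png

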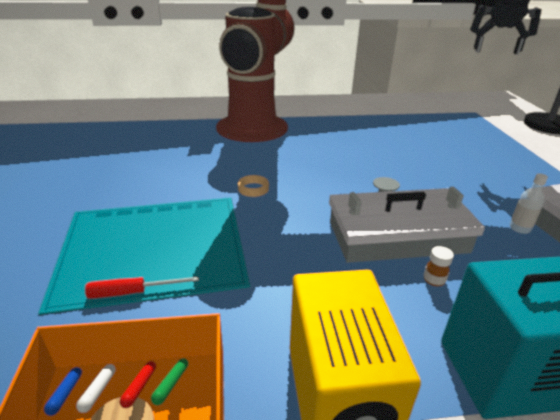

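```bash
cat > h.py <<'E'
import numpy as np
from scipy.spatial.transform import Rotation as Ro
from plant import state, optics, nets, ticket
def ray(c,u,v,z,i=None):
    i=i or optics.camera_info(c);R=np.array(i['R']);t=np.array(i['t'])
    C=-R.T@t;d=R.T@np.array([(u-i['cx'])/i['fx'],(v-i['cy'])/i['fy'],1])
    return C+d*(z-C[2])/d[2]
def proj(c,X,i=None):
    i=i or optics.camera_info(c);p=np.array(i['R'])@X+np.array(i['t'])
    return np.array([i['fx']*p[0]/p[2]+i['cx'],i['fy']*p[1]/p[2]+i['cy']])
def rows(X,yaw):
    "shift and turn to TCP X, tool down, tool y at world angle yaw"
    s=state();w,x,y,z=s['tool_rot'];R=Ro.from_quat([x,y,z,w])
    G=Ro.from_matrix(np.array([[np.sin(yaw),np.cos(yaw),0],[-np.cos(yaw),np.sin(yaw),0],[0,0,-1.]]))
    print('t',round(s['time'],2),'d',np.round(R.inv().apply(np.array(X)-s['tool_pos'])/.8,4),'r',np.round((R.inv()*G).as_rotvec()/1.5,4),'q',np.round(s['joint_pos'],2),'tcp',np.round(s['tool_pos'],4))
E
python3 - <<'E'
from h import *
for n,u,v,z in(("handle",168,200,.098),("wL",127,199.5,.098),("wR",211,199,.098),("c1",118,174,.063),("c2",226,173,.063),("c3",226,231,.063),("c4",119,231,.063),
 ("m1",298,155,.005),("m2",423,150,.005),("m3",435,261,.005),("m4",306,270,.005)):print(n,np.round(ray("top",u,v,z),3))
h=ray("top",168,200,.098);rows([h[0]-.05,h[1],.26],np.pi/2)
E
```

```text
handle [0.562 0.24  0.098]
wL [0.562 0.33  0.098]
wR [0.565 0.145 0.098]
c1 [0.625 0.366 0.063]
c2 [0.629 0.117 0.063]
c3 [0.495 0.115 0.063]
c4 [0.493 0.359 0.063]
m1 [ 0.686 -0.054  0.005]
m2 [ 0.701 -0.364  0.005]
m3 [ 0.427 -0.388  0.005]
m4 [ 0.403 -0.074  0.005]Traceback (most recent call last):
  File "<stdin>", line 4, in <module>
  File "h.py", line 14, in rows
    G=Ro.from_matrix(np.array([[np.sin(yaw),np.cos(yaw),0],[-np.cos(yaw),np.sin(yaw),0],[0,0,-1.]]))
  File "scipy/spatial/transform/_rotation.pyx", line 1143, in scipy.spatial.transform._rotation.Rotation.from_matrix
ValueError: Non-positive determinant (left-handed or null coordinate frame) in rotation matrix 0: [[ 1.000000e+00  6.123234e-17  0.000000e+00]
 [-6.123234e-17  1.000000e+00  0.000000e+00]
 [ 0.000000e+00  0.000000e+00 -1.000000e+00]].
```

```bash
sed -i 's/\[\[np.sin(yaw),np.cos(yaw),0\],\[-np.cos(yaw)/[[-np.sin(yaw),np.cos(yaw),0],[np.cos(yaw)/' h.py
python3 - <<'E'
from h import *
rows([.53,.24,.26],np.pi/2)
i=optics.camera_info("wrist");print(-np.array(i['R']).T@i['t'],np.array(i['R']).round(2), state()['tool_pos'],i['fx'])
E
```

```text
t 0.5 d [-0.566  -0.3245 -0.0359] r [-0.     -0.     -0.1692] q [ 1.2   0.05  1.61 -0.    1.48 -0.12] tcp [0.1569 0.6049 0.2313]
[0.08237612 0.62340217 0.37369337] [[ 0.25  0.97  0.  ]
 [ 0.92 -0.24  0.3 ]
 [ 0.29 -0.07 -0.95]] [0.15691014 0.6049418  0.23126894] 306.5592733679754
```

```bash
python3 -m inch '[{"dx":-0.566,"dy":-0.325,"dz":-0.036,"rz":-0.17},{"dx":-0.566,"dy":-0.325,"dz":-0.036,"rz":-0.17},{"dx":-0.566,"dy":-0.325,"dz":-0.036,"rz":-0.17},{"dx":-0.566,"dy":-0.325,"dz":-0.036,"rz":-0.17},{"dx":-0.566,"dy":-0.325,"dz":-0.036,"rz":-0.17}]' 0
python3 -c "
from h import *
rows([.53,.24,.26],np.pi/2)"
```

```text
t 0.5 d [-0.566  -0.3245 -0.0359] r [-0.     -0.     -0.1692] q [ 1.2   0.05  1.61 -0.    1.48 -0.12] tcp [0.1569 0.6049 0.2313]validation failed for argument at $[0]...
```

```bash
python3 -m inch '[{"dx":-0.566,"dy":-0.325,"dz":-0.036,"rx":0,"ry":0,"rz":-0.17},{"dx":-0.566,"dy":-0.325,"dz":-0.036,"rx":0,"ry":0,"rz":-0.17},{"dx":-0.566,"dy":-0.325,"dz":-0.036,"rx":0,"ry":0,"rz":-0.17},{"dx":-0.566,"dy":-0.325,"dz":-0.036,"rx":0,"ry":0,"rz":-0.17},{"dx":-0.566,"dy":-0.325,"dz":-0.036,"rx":0,"ry":0,"rz":-0.17}]' 0
python3 -c "
from h import *
rows([.53,.24,.26],np.pi/2)"
```

```text
time: 1.0
tool_pos: [0.3353, 0.4299, 0.2454]
tool_rot: [0.0, -0.001, 1.0, 0.0]
contact_force: [-0.3, 0.4, -0.5]
gripper_width: 0.499
grasp_force: 0.0
t 1.0 d [-0.243  -0.2378 -0.0182] r [0.0004 0.0004 0.0011] q [ 0.77 -0.15  1.78 -0.    1.51 -0.8 ] tcp [0.3353 0.4299 0.2454]
```

```bash
python3 -m inch '[{"dx":-0.243,"dy":-0.238,"dz":-0.018,"rx":0,"ry":0,"rz":0},{"dx":-0.243,"dy":-0.238,"dz":-0.018,"rx":0,"ry":0,"rz":0},{"dx":-0.243,"dy":-0.238,"dz":-0.018,"rx":0,"ry":0,"rz":0},{"dx":-0.243,"dy":-0.238,"dz":-0.018,"rx":0,"ry":0,"rz":0},{"dx":-0.243,"dy":-0.238,"dz":-0.018,"rx":0,"ry":0,"rz":0}]'
python3 -m inch '[{"dx":0,"dy":0,"dz":0,"rx":0,"ry":0,"rz":0},{"dx":0,"dy":0,"dz":0,"rx":0,"ry":0,"rz":0}]'
python3 - <<'E'
from h import *
import cv2
rows([.53,.24,.26],np.pi/2)
i=optics.camera_info("wrist");im=optics.grab_frame("wrist");cv2.imwrite('pics/w1.png',im[:,:,::-1])
for n in("cover","screw_left","screw_right"):
    for d in nets.outline_of("wrist",n)[:3]:
        p=d['pixels'];v,u=np.nonzero(p);print(n,round(d['confidence'],2),np.round(d['bbox'],1),ray("wrist",d['bbox'][0],d['bbox'][1],.098,i).round(4),cv2.minAreaRect(np.c_[u,v].astype(np.float32)))
E
```

```text
time: 1.5
tool_pos: [0.514, 0.2552, 0.2587]
tool_rot: [0.0, -0.001, 1.0, 0.0]
contact_force: [-0.3, 0.8, -0.4]
gripper_width: 0.502
grasp_force: 0.0
time: 1.7
tool_pos: [0.5133, 0.2561, 0.2581]
tool_rot: [-0.0, 0.001, 1.0, 0.0]
contact_force: [0.4, 0.2, -0.4]
gripper_width: 0.498
grasp_force: 0.0
t 1.7 d [-0.0209 -0.0201 -0.0023] r [ 0.0002 -0.0004 -0.0008] q [ 0.33 -0.08  1.7   0.    1.52 -1.24] tcp [0.5133 0.2561 0.2581]
cover 0.74 [271.7 220.4 220.2 116. ] [0.5451 0.2429 0.098 ] ((272.36273193359375, 221.52342224121094), (112.23936462402344, 219.0903778076172), 88.9708480834961)
screw_left 0.69 [356.4 230.8  20.4  32.5] [0.557  0.3325 0.098 ] ((356.8082275390625, 231.6781005859375), (35.95922088623047, 16.54019546508789), 83.9909896850586)
screw_right 0.78 [189.3 235.9  19.7  31.1] [0.5624 0.155  0.098 ] ((188.74998474121094, 233.75), (33.5201416015625, 21.819713592529297), 71.56505584716797)
```

View pics/w1.png

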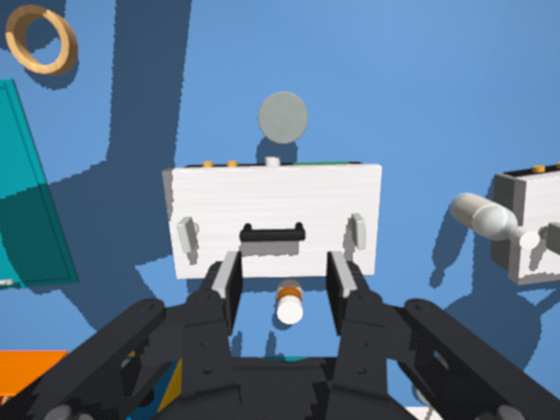

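Run:
```python
from h import *
import cv2
im=cv2.imread('pics/w1.png')
a=im[200:260,170:230];b=im[200:260,330:390]
cv2.imwrite('pics/w1c.png',cv2.resize(np.hstack([a,b]),None,fx=6,fy=6,interpolation=cv2.INTER_CUBIC))
for n,u,v,z in(("c1",166,169,.063),("c2",381,164,.063),("c3",376,274,.063),("c4",176,278,.063),("h1",241,235,.098),("h2",304,235,.098)):print(n,ray("wrist",u,v,z).round(4))
```

```text
c1 [0.4959 0.1268 0.063 ]
c2 [0.4898 0.3649 0.063 ]
c3 [0.6264 0.3719 0.063 ]
c4 [0.6325 0.1239 0.063 ]
h1 [0.5602 0.2121 0.098 ]
h2 [0.5601 0.2791 0.098 ]
```

View pics/w1c.png

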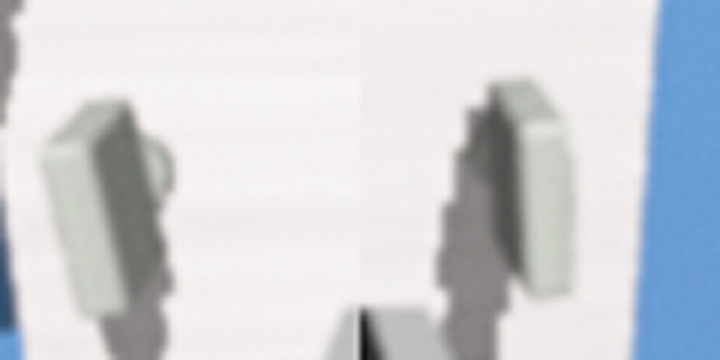

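Run:
```python
from h import *
P=lambda x,y,o:ray("wrist",o+x/6,200+y/6,.098)
for n,a,b in(("R",P(67,150,170),P(103,311,170)),("L",P(187,125,330),P(191,293,330))):
    d=b-a;print(n,((a+b)/2).round(4),np.linalg.norm(d).round(4),"angle",np.arctan2(d[1],d[0]).round(3));
    c=(a+b)/2
    if n=="L":t=np.arctan2(d[1],d[0]);rows([c[0],c[1],.07],np.pi/2+t);rows([c[0],c[1],.14],np.pi/2+t)
```

```text
R [0.5645 0.1513 0.098 ] 0.0312 angle 0.112
L [0.56   0.3403 0.098 ] 0.0323 angle 0.099
t 1.9 d [-0.0606  0.1027  0.2352] r [ 0.0001 -0.0001 -0.0642] q [ 0.34 -0.08  1.7   0.    1.52 -1.24] tcp [0.5118 0.258  0.2581]
t 1.9 d [-0.0606  0.1027  0.1477] r [ 0.0001 -0.0001 -0.0642] q [ 0.34 -0.08  1.7   0.    1.52 -1.24] tcp [0.5118 0.258  0.2581]
```

```bash
python3 -m inch '[{"dx":-0.06,"dy":0.103,"dz":0.148,"rx":0,"ry":0,"rz":-0.064},{"dx":-0.06,"dy":0.103,"dz":0.148,"rx":0,"ry":0,"rz":-0.064},{"dx":-0.06,"dy":0.103,"dz":0.148,"rx":0,"ry":0,"rz":-0.064},{"dx":-0.06,"dy":0.103,"dz":0.148,"rx":0,"ry":0,"rz":-0.064},{"dx":-0.06,"dy":0.103,"dz":0.148,"rx":0,"ry":0,"rz":-0.064}]'
python3 - <<'E'
from h import *
import cv2
im=optics.grab_frame("wrist");cv2.imwrite('pics/w2.png',im[:,:,::-1])
print(proj("wrist",np.array([.56,.3403,.098])))
for d in nets.outline_of("wrist","screw_left")[:2]: print(round(d['confidence'],2),d['bbox'],ray("wrist",*d['bbox'][:2],.098))
s=[state() for _ in range(5)];print([x['tool_pos'].round(4) for x in s])
rows([.56,.3403,.07],np.pi/2+.1)
E
```

```text
time: 2.4
tool_pos: [0.559, 0.3402, 0.1379]
tool_rot: [-0.002, -0.05, 0.999, -0.001]
contact_force: [0.8, -0.1, -0.1]
gripper_width: 0.502
grasp_force: 0.0
[284.79118627 235.1073699 ]
0.93 [280.4, 233.5, 25.0, 60.3] [0.56082306 0.3373265  0.098     ]
[array([0.5611, 0.34  , 0.1423]), array([0.5611, 0.34  , 0.1423]), array([0.5611, 0.34  , 0.1423]), array([0.5611, 0.34  , 0.1423]), array([0.5611, 0.34  , 0.1423])]
t 2.5 d [0.0016 0.0005 0.0904] r [ 0.0006  0.0022 -0.0012] q [ 0.43  0.19  1.62 -0.    1.33 -1.24] tcp [0.5611 0.34   0.1423]
```

View pics/w2.png

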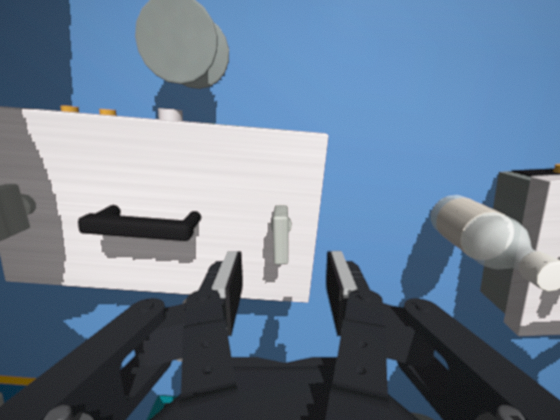

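```bash
python3 -m inch '[{"dx":-0.002,"dy":-0.002,"dz":0.045,"rx":0,"ry":0,"rz":0},{"dx":-0.002,"dy":-0.002,"dz":0.088,"rx":0,"ry":0,"rz":0},{"dx":-0.002,"dy":-0.002,"dz":0.088,"rx":0,"ry":0,"rz":0}]'
python3 -m inch '[{"dx":0,"dy":0,"dz":0,"rx":0,"ry":0,"rz":0},{"dx":0,"dy":0,"dz":0,"rx":0,"ry":0,"rz":0},{"dx":0,"dy":0,"dz":0,"rx":0,"ry":0,"rz":0},{"dx":0,"dy":0,"dz":0,"rx":0,"ry":0,"rz":0},{"dx":0,"dy":0,"dz":0,"rx":0,"ry":0,"rz":0}]' -1
python3 -c "
from h import *
s=state();print(s['contact_force'],s['ft_torque'],s['gripper_width'],s['grasp_force']);rows([.56,.3403,.07],np.pi/2+.1)"
```

```text
time: 2.8
tool_pos: [0.56, 0.3362, 0.0671]
tool_rot: [-0.002, -0.048, 0.999, -0.001]
contact_force: [-1.6, -0.3, -0.7]
gripper_width: 0.502
grasp_force: 0.0
time: 3.3
tool_pos: [0.5646, 0.3386, 0.0736]
tool_rot: [0.003, -0.049, 0.999, 0.001]
contact_force: [-2.1, -1.3, 7.0]
gripper_width: 0.103
grasp_force: 59.6
[-2.08964907 -1.25375704  7.02757528] [-0.3138549   0.17805597  0.01113183] 0.10279044076401846 59.57491993904114
t 3.3 d [0.0056 0.0027 0.0045] r [ 0.0008  0.0036 -0.0018] q [ 0.43  0.26  1.65 -0.    1.22 -1.24] tcp [0.5646 0.3386 0.0736]
```

```bash
python3 -m inch '[{"dx":0,"dy":0,"dz":-0.004,"rx":0,"ry":0,"rz":0},{"dx":0,"dy":0,"dz":-0.004,"rx":0,"ry":0,"rz":-0.08},{"dx":0,"dy":0,"dz":-0.004,"rx":0,"ry":0,"rz":-0.16},{"dx":0,"dy":0,"dz":-0.004,"rx":0,"ry":0,"rz":-0.24},{"dx":0,"dy":0,"dz":-0.004,"rx":0,"ry":0,"rz":-0.32}]'
python3 -m inch '[{"dx":0,"dy":0,"dz":0,"rx":0,"ry":0,"rz":-0.08},{"dx":0,"dy":0,"dz":0,"rx":0,"ry":0,"rz":-0.16},{"dx":0,"dy":0,"dz":0,"rx":0,"ry":0,"rz":-0.24},{"dx":0,"dy":0,"dz":0,"rx":0,"ry":0,"rz":-0.32},{"dx":0,"dy":0,"dz":0,"rx":0,"ry":0,"rz":-0.4}]'
python3 -c "
from h import *
s=state();print(s['contact_force'],s['ft_torque'],s['gripper_width'],s['grasp_force']);rows([.56,.3403,.07],np.pi/2+.024+1.45)"
```

```text
time: 3.8
tool_pos: [0.5627, 0.3386, 0.0737]
tool_rot: [0.001, -0.287, 0.958, 0.001]
contact_force: [-1.1, 0.8, 0.3]
gripper_width: 0.103
grasp_force: 58.8
time: 4.3
tool_pos: [0.5621, 0.3391, 0.0736]
tool_rot: [0.0, -0.557, 0.83, 0.001]
contact_force: [-2.3, 1.5, 0.7]
gripper_width: 0.104
grasp_force: 59.0
[-2.34122832  1.45016275  0.68309911] [ 0.46866503  0.39986724 -0.06310236] 0.10428173553589923 58.95912408828735
t 4.3 d [-0.0004  0.003   0.0046] r [ 0.0007  0.0015 -0.1947] q [ 0.43  0.26  1.65  0.    1.22 -2.33] tcp [0.5621 0.3391 0.0736]
```

```bash
python3 -m inch '[{"dx":0,"dy":0,"dz":0,"rx":0,"ry":0,"rz":-0.07},{"dx":0,"dy":0,"dz":0,"rx":0,"ry":0,"rz":-0.13},{"dx":0,"dy":0,"dz":0,"rx":0,"ry":0,"rz":-0.18},{"dx":0,"dy":0,"dz":0,"rx":0,"ry":0,"rz":-0.22},{"dx":0,"dy":0,"dz":0,"rx":0,"ry":0,"rz":-0.24}]'
python3 -c "
from h import *
s=state();print(s['contact_force'],s['ft_torque'],s['gripper_width'],s['grasp_force']);rows([.56,.3403,.07],np.pi/2+.024+1.45)"
```

```text
time: 4.8
tool_pos: [0.562, 0.3388, 0.0737]
tool_rot: [0.001, -0.695, 0.719, 0.001]
contact_force: [-3.1, 1.3, 1.7]
gripper_width: 0.104
grasp_force: 65.0
[-3.13187854  1.3368328   1.67202122] [ 0.26941078  0.43059539 -1.15378812] 0.10401417403377766 65.01587390899658
t 4.8 d [-0.0017  0.0026  0.0047] r [0.0008 0.0016 0.0411] q [ 0.43  0.26  1.65  0.    1.23 -2.68] tcp [0.562  0.3388 0.0737]
```

```bash
python3 -m inch '[{"dx":0,"dy":0,"dz":0,"rx":0,"ry":0,"rz":0},{"dx":0,"dy":0,"dz":0,"rx":0,"ry":0,"rz":0},{"dx":0,"dy":0,"dz":0,"rx":0,"ry":0,"rz":0},{"dx":0,"dy":0,"dz":-0.05,"rx":0,"ry":0,"rz":0},{"dx":0,"dy":0,"dz":-0.1,"rx":0,"ry":0,"rz":0}]' 0
python3 -c "
from h import *
s=state();print(s['contact_force'],s['ft_torque'],s['gripper_width'],s['grasp_force']);rows([.565,.15,.15],np.pi/2+.11)"
```

```text
time: 5.3
tool_pos: [0.5613, 0.3372, 0.1515]
tool_rot: [-0.002, -0.695, 0.719, 0.001]
contact_force: [1.1, 0.1, 0.4]
gripper_width: 0.498
grasp_force: 0.0
[1.05485061 0.12717113 0.41367646] [ 0.00482736 -0.03939009  0.00017875] 0.4983236063700953 0.0
t 5.3 d [ 0.2337 -0.0126  0.0023] r [ 0.001  -0.0029  0.9513] q [ 0.43  0.18  1.61 -0.    1.36 -2.68] tcp [0.5613 0.3372 0.1515]
```

```bash
python3 -m inch '[{"dx":0.234,"dy":-0.012,"dz":0.002,"rx":0,"ry":0,"rz":0.95},{"dx":0.234,"dy":-0.012,"dz":0.002,"rx":0,"ry":0,"rz":0.95},{"dx":0.234,"dy":-0.012,"dz":0.002,"rx":0,"ry":0,"rz":0.95},{"dx":0.234,"dy":-0.012,"dz":0.002,"rx":0,"ry":0,"rz":0.95},{"dx":0.234,"dy":-0.012,"dz":0.002,"rx":0,"ry":0,"rz":0.95}]'
python3 -c "
from h import *
rows([.565,.15,.15],np.pi/2+.11)"
```

```text
time: 5.8
tool_pos: [0.566, 0.1463, 0.1512]
tool_rot: [-0.0, -0.378, 0.926, -0.001]
contact_force: [0.8, 0.8, -1.1]
gripper_width: 0.499
grasp_force: 0.0
t 5.8 d [-0.0024  0.0042  0.0015] r [-1.100e-03 -2.000e-04  4.439e-01] q [ 0.13  0.02  1.78 -0.    1.34 -2.22] tcp [0.566  0.1463 0.1512]
```

```bash
python3 -m inch '[{"dx":-0.002,"dy":0.004,"dz":0,"rx":0,"ry":0,"rz":0.444},{"dx":-0.002,"dy":0.004,"dz":0,"rx":0,"ry":0,"rz":0.444},{"dx":-0.002,"dy":0.004,"dz":0,"rx":0,"ry":0,"rz":0.444},{"dx":-0.002,"dy":0.004,"dz":0,"rx":0,"ry":0,"rz":0.444},{"dx":-0.002,"dy":0.004,"dz":0,"rx":0,"ry":0,"rz":0.444}]'
python3 - <<'E'
from h import *
import cv2
i=optics.camera_info("wrist");im=optics.grab_frame("wrist");cv2.imwrite('pics/w3.png',im[:,:,::-1])
for d in nets.outline_of("wrist","screw_right")[:2]: print(round(d['confidence'],2),d['bbox'],ray("wrist",*d['bbox'][:2],.098,i))
print(proj("wrist",np.array([.565,.15,.098]),i))
rows([.565,.15,.073],np.pi/2+.11)
E
```

```text
time: 6.3
tool_pos: [0.5647, 0.1537, 0.1512]
tool_rot: [0.0, -0.058, 0.998, -0.0]
contact_force: [0.5, 0.1, -0.3]
gripper_width: 0.507
grasp_force: 0.0
0.89 [278.0, 227.7, 19.3, 51.6] [0.56392269 0.14919998 0.098     ]
[278.98935165 229.28918326]
t 6.4 d [ 0.0003 -0.0047  0.0977] r [-0.0001  0.0002  0.0075] q [ 0.14  0.02  1.78 -0.    1.34 -1.55] tcp [0.5647 0.1538 0.1512]
```

View pics/w3.png

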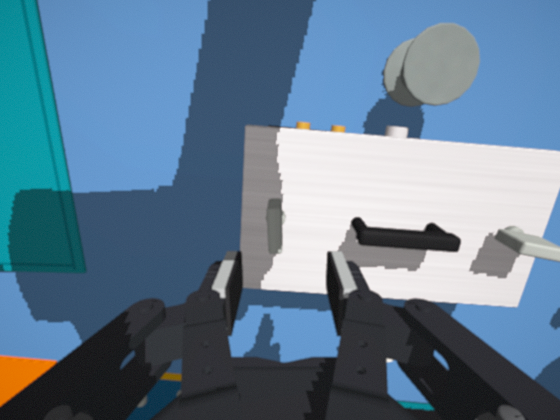

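```bash
python3 -m inch '[{"dx":0,"dy":-0.006,"dz":0.045,"rx":0,"ry":0,"rz":0.005},{"dx":0,"dy":-0.006,"dz":0.096,"rx":0,"ry":0,"rz":0.005},{"dx":0,"dy":-0.006,"dz":0.096,"rx":0,"ry":0,"rz":0.005}]'
python3 -m inch '[{"dx":0,"dy":0,"dz":0,"rx":0,"ry":0,"rz":0},{"dx":0,"dy":0,"dz":0,"rx":0,"ry":0,"rz":0},{"dx":0,"dy":0,"dz":0,"rx":0,"ry":0,"rz":0},{"dx":0,"dy":0,"dz":0,"rx":0,"ry":0,"rz":0},{"dx":0,"dy":0,"dz":0,"rx":0,"ry":0,"rz":0}]' -1
python3 -c "
from h import *
s=state();print(s['contact_force'],s['ft_torque'],s['gripper_width'],s['grasp_force']);rows([.565,.15,.073],np.pi/2+.024+1.45)"
```

```text
time: 6.7
tool_pos: [0.5603, 0.1483, 0.0679]
tool_rot: [-0.006, -0.057, 0.998, -0.001]
contact_force: [-0.4, -0.4, -1.0]
gripper_width: 0.498
grasp_force: 0.0
time: 7.2
tool_pos: [0.567, 0.1493, 0.0771]
tool_rot: [0.002, -0.057, 0.998, 0.0]
contact_force: [-0.4, -1.0, 6.6]
gripper_width: 0.099
grasp_force: 60.4
[-0.37774219 -1.03630797  6.62926362] [-0.2040412   0.18324734 -0.00195692] 0.09946598407488806 60.36092162132263
t 7.2 d [0.0025 0.0012 0.0051] r [-0.0021  0.0024 -0.9067] q [ 0.13  0.1   1.83 -0.    1.2  -1.55] tcp [0.567  0.1493 0.0771]
```

```bash
python3 -m inch '[{"dx":0,"dy":0,"dz":-0.002,"rx":0,"ry":0,"rz":-0.06},{"dx":0,"dy":0,"dz":-0.002,"rx":0,"ry":0,"rz":-0.14},{"dx":0,"dy":0,"dz":-0.002,"rx":0,"ry":0,"rz":-0.22},{"dx":0,"dy":0,"dz":-0.002,"rx":0,"ry":0,"rz":-0.3},{"dx":0,"dy":0,"dz":-0.002,"rx":0,"ry":0,"rz":-0.38}]'
python3 -m inch '[{"dx":0,"dy":0,"dz":0,"rx":0,"ry":0,"rz":-0.08},{"dx":0,"dy":0,"dz":0,"rx":0,"ry":0,"rz":-0.16},{"dx":0,"dy":0,"dz":0,"rx":0,"ry":0,"rz":-0.24},{"dx":0,"dy":0,"dz":0,"rx":0,"ry":0,"rz":-0.32},{"dx":0,"dy":0,"dz":0,"rx":0,"ry":0,"rz":-0.38}]'
python3 -c "
from h import *
s=state();print(s['contact_force'],s['ft_torque'],s['gripper_width'],s['grasp_force']);rows([.565,.15,.073],np.pi/2+.024+1.45)"
```

```text
time: 7.7
tool_pos: [0.5663, 0.1487, 0.0771]
tool_rot: [0.001, -0.338, 0.941, -0.001]
contact_force: [0.9, -3.2, 2.3]
gripper_width: 0.102
grasp_force: 59.7
time: 8.2
tool_pos: [0.5667, 0.1484, 0.0772]
tool_rot: [0.001, -0.588, 0.809, -0.002]
contact_force: [2.3, -3.0, 0.3]
gripper_width: 0.104
grasp_force: 59.6
[ 2.33990502 -3.03017551  0.32910616] [-0.35905405 -0.35650561  0.01268175] 0.1042579601153426 59.56601679325104
t 8.2 d [-0.0012  0.0027  0.0052] r [-0.0027 -0.0002 -0.1442] q [ 0.13  0.1   1.83 -0.    1.21 -2.7 ] tcp [0.5667 0.1484 0.0772]
```

```bash
python3 -m inch '[{"dx":0,"dy":0,"dz":0,"rx":0,"ry":0,"rz":-0.06},{"dx":0,"dy":0,"dz":0,"rx":0,"ry":0,"rz":-0.11},{"dx":0,"dy":0,"dz":0,"rx":0,"ry":0,"rz":-0.15},{"dx":0,"dy":0,"dz":0,"rx":0,"ry":0,"rz":-0.19},{"dx":0,"dy":0,"dz":0,"rx":0,"ry":0,"rz":-0.19}]'
python3 -c "
from h import *
s=state();print(s['contact_force'],s['ft_torque'],s['gripper_width'],s['grasp_force']);rows([.565,.15,.073],np.pi/2+.024+1.45)"
```

```text
time: 8.7
tool_pos: [0.5667, 0.1484, 0.0772]
tool_rot: [0.001, -0.694, 0.72, -0.001]
contact_force: [3.3, -4.0, 2.2]
gripper_width: 0.105
grasp_force: 66.1
[ 3.32582604 -3.98835307  2.24558451] [-0.62473755 -0.48663706 -1.27478219] 0.10481962089703571 66.089112155787
t 8.7 d [-0.0019  0.0023  0.0052] r [-0.0025 -0.0001  0.0408] q [ 0.13  0.1   1.83 -0.    1.21 -2.98] tcp [0.5667 0.1484 0.0772]
```

```bash
python3 -m inch '[{"dx":0,"dy":0,"dz":0,"rx":0,"ry":0,"rz":0},{"dx":0,"dy":0,"dz":0,"rx":0,"ry":0,"rz":0},{"dx":0,"dy":0,"dz":0,"rx":0,"ry":0,"rz":0},{"dx":0,"dy":0,"dz":-0.06,"rx":0,"ry":0,"rz":0},{"dx":0,"dy":0,"dz":-0.12,"rx":0,"ry":0,"rz":0}]' 0
python3 -m inch '[{"dx":-0.03,"dy":0,"dz":-0.06,"rx":0,"ry":0,"rz":0.1},{"dx":-0.06,"dy":0,"dz":-0.1,"rx":0,"ry":0,"rz":0.2},{"dx":-0.1,"dy":0,"dz":-0.1,"rx":0,"ry":0,"rz":0.3},{"dx":-0.12,"dy":0,"dz":-0.1,"rx":0,"ry":0,"rz":0.4},{"dx":-0.12,"dy":0,"dz":-0.1,"rx":0,"ry":0,"rz":0.5}]'
python3 -m inch '[{"dx":0,"dy":0,"dz":0,"rx":0,"ry":0,"rz":0.1},{"dx":0,"dy":0,"dz":0,"rx":0,"ry":0,"rz":0.2},{"dx":0,"dy":0,"dz":0,"rx":0,"ry":0,"rz":0.3},{"dx":0,"dy":0,"dz":0,"rx":0,"ry":0,"rz":0.4},{"dx":0,"dy":0,"dz":0,"rx":0,"ry":0,"rz":0.5}]'
python3 - <<'E'
from h import *
import cv2
i=optics.camera_info("wrist");im=optics.grab_frame("wrist");cv2.imwrite('pics/w4.png',im[:,:,::-1])
rows([.5645,.2436,.15],.024)
E
```

```text
time: 9.2
tool_pos: [0.5631, 0.1492, 0.1703]
tool_rot: [-0.002, -0.696, 0.718, 0.002]
contact_force: [2.7, -0.6, 0.6]
gripper_width: 0.501
grasp_force: 0.0
time: 9.7
tool_pos: [0.5677, 0.2475, 0.252]
tool_rot: [0.0, -0.383, 0.924, 0.0]
contact_force: [-1.1, -0.8, -0.5]
gripper_width: 0.501
grasp_force: 0.0
time: 10.2
tool_pos: [0.5678, 0.2454, 0.2514]
tool_rot: [-0.001, -0.017, 1.0, -0.0]
contact_force: [0.6, 0.4, 0.1]
gripper_width: 0.499
grasp_force: 0.0
t 10.25 d [ 0.0041 -0.0021  0.1268] r [-5.0000e-04 -5.0000e-04  1.0509e+00] q [ 0.29  0.03  1.61  0.    1.51 -1.31] tcp [0.5678 0.2454 0.2514]
```

View pics/w4.png

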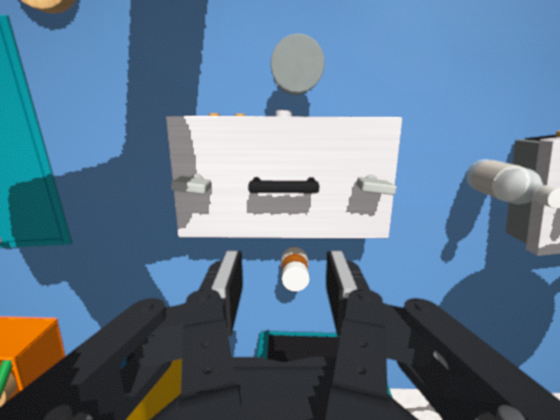

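```bash
python3 -c "
from h import *
a,b=ray('wrist',249,187,.098),ray('wrist',319,187,.098);print(a,b,(a+b)/2)"
python3 -m inch '[{"dx":0,"dy":0,"dz":0,"rx":0,"ry":0,"rz":0.1},{"dx":0,"dy":0,"dz":0,"rx":0,"ry":0,"rz":0.2},{"dx":0,"dy":0,"dz":0,"rx":0,"ry":0,"rz":0.3},{"dx":0,"dy":0,"dz":0,"rx":0,"ry":0,"rz":0.4},{"dx":0,"dy":0,"dz":0,"rx":0,"ry":0,"rz":0.5}]'
python3 -m inch '[{"dx":0,"dy":0,"dz":0,"rx":0,"ry":0,"rz":0.1},{"dx":0,"dy":0,"dz":0,"rx":0,"ry":0,"rz":0.2},{"dx":0,"dy":0,"dz":0,"rx":0,"ry":0,"rz":0.3},{"dx":0,"dy":0,"dz":0,"rx":0,"ry":0,"rz":0.4},{"dx":0,"dy":0,"dz":0,"rx":0,"ry":0,"rz":0.5}]'
python3 -c "
from h import *
rows([.5645,.2436,.13],.024)"
```

```text
[0.56298114 0.21028463 0.098     ] [0.56099968 0.27959262 0.098     ] [0.56199041 0.24493863 0.098     ]
time: 10.75
tool_pos: [0.5679, 0.2453, 0.2515]
tool_rot: [-0.0, 0.35, 0.937, -0.0]
contact_force: [0.6, -0.2, -0.3]
gripper_width: 0.5
grasp_force: 0.0
time: 11.25
tool_pos: [0.5679, 0.2453, 0.2515]
tool_rot: [-0.0, 0.668, 0.744, -0.0]
contact_force: [-0.3, 0.5, 0.1]
gripper_width: 0.5
grasp_force: 0.0
t 11.25 d [-0.0017 -0.0043  0.1518] r [-0.0006 -0.      0.0551] q [0.29 0.03 1.61 0.   1.51 0.18] tcp [0.5679 0.2453 0.2515]
```

```bash
python3 -m inch '[{"dx":-0.001,"dy":-0.006,"dz":0.06,"rx":0,"ry":0,"rz":0.055},{"dx":-0.001,"dy":-0.006,"dz":0.12,"rx":0,"ry":0,"rz":0.055},{"dx":-0.001,"dy":-0.006,"dz":0.17,"rx":0,"ry":0,"rz":0.055},{"dx":-0.001,"dy":-0.006,"dz":0.2,"rx":0,"ry":0,"rz":0.055},{"dx":-0.001,"dy":-0.006,"dz":0.222,"rx":0,"ry":0,"rz":0.055}]'
python3 -m inch '[{"dx":0,"dy":0,"dz":0,"rx":0,"ry":0,"rz":0}]'
python3 -c "
from h import *
rows([.563,.2445,.073],.024)"
python3 -m inch '[{"dx":0,"dy":0,"dz":0,"rx":0,"ry":0,"rz":0},{"dx":0,"dy":0,"dz":0,"rx":0,"ry":0,"rz":0},{"dx":0,"dy":0,"dz":0,"rx":0,"ry":0,"rz":0},{"dx":0,"dy":0,"dz":0,"rx":0,"ry":0,"rz":0},{"dx":0,"dy":0,"dz":0,"rx":0,"ry":0,"rz":0}]' -1
```

```text
time: 11.75
tool_pos: [0.5618, 0.2435, 0.0712]
tool_rot: [-0.001, 0.697, 0.717, -0.002]
contact_force: [0.5, -0.1, 0.0]
gripper_width: 0.499
grasp_force: 0.0
time: 11.85
tool_pos: [0.5615, 0.2433, 0.071]
tool_rot: [-0.001, 0.697, 0.717, -0.002]
contact_force: [-0.2, 0.2, 0.1]
gripper_width: 0.499
grasp_force: 0.0
t 11.85 d [ 0.0015  0.002  -0.0025] r [-0.0037  0.0009  0.0031] q [0.29 0.17 1.76 0.   1.21 0.26] tcp [0.5615 0.2433 0.071 ]
time: 12.35
tool_pos: [0.5653, 0.2443, 0.0769]
tool_rot: [0.001, 0.697, 0.717, 0.002]
contact_force: [-0.2, -0.5, 6.4]
gripper_width: 0.128
grasp_force: 63.1
```

```bash
python3 -m inch '[{"dx":0,"dy":0,"dz":-0.01,"rx":0,"ry":0,"rz":0},{"dx":0,"dy":0,"dz":-0.02,"rx":0,"ry":0,"rz":0},{"dx":0,"dy":0,"dz":-0.03,"rx":0,"ry":0,"rz":0},{"dx":0,"dy":0,"dz":-0.04,"rx":0,"ry":0,"rz":0},{"dx":0,"dy":0,"dz":-0.05,"rx":0,"ry":0,"rz":0}]'
python3 -m inch '[{"dx":0,"dy":0,"dz":-0.015,"rx":0,"ry":0,"rz":0},{"dx":0,"dy":0,"dz":-0.04,"rx":0,"ry":0,"rz":0},{"dx":0,"dy":0,"dz":-0.065,"rx":0,"ry":0,"rz":0},{"dx":0,"dy":0,"dz":-0.09,"rx":0,"ry":0,"rz":0},{"dx":0,"dy":0,"dz":-0.1,"rx":0,"ry":0,"rz":0}]'
python3 - <<'E'
from h import *
import cv2
s=state();print(s['contact_force'],s['ft_torque'],s['gripper_width'],s['grasp_force'])
im=optics.grab_frame("top");cv2.imwrite('pics/t2.png',im[:,:,::-1])
i=optics.camera_info("top")
for d in nets.outline_of("top","mat_mid")[:1]:
    v,u=np.nonzero(d['pixels']);(c,wh,a)=cv2.minAreaRect(np.c_[u,v].astype(np.float32));print(d['confidence'],c,wh,a)
    p=cv2.boxPoints((c,wh,a));w=np.array([ray("top",*q,.005,i) for q in p]);print(w.round(3),w.mean(0).round(4))
rows([.554,-.22,.2],.06)
E
```

```text
time: 12.85
tool_pos: [0.5631, 0.2437, 0.1146]
tool_rot: [-0.0, 0.697, 0.717, -0.0]
contact_force: [0.5, -0.2, -5.1]
gripper_width: 0.126
grasp_force: 61.7
time: 13.35
tool_pos: [0.5647, 0.2442, 0.1977]
tool_rot: [0.001, 0.697, 0.717, 0.002]
contact_force: [0.1, -0.0, -4.2]
gripper_width: 0.126
grasp_force: 61.8
[ 0.14900553 -0.01120395 -4.18782348] [ 0.00121041 -0.05485892  0.01377938] 0.12598900300124147 61.771827936172485
0.93 (365.1680908203125, 210.84835815429688) (114.88985443115234, 130.3714599609375) 84.80557250976562
[[ 0.675 -0.046  0.005]
 [ 0.707 -0.369  0.005]
 [ 0.424 -0.388  0.005]
 [ 0.394 -0.072  0.005]] [ 0.5499 -0.219   0.005 ]
t 13.45 d [-0.5795 -0.0288 -0.0051] r [ 0.0023 -0.0006 -0.0219] q [0.29 0.05 1.67 0.   1.41 0.26] tcp [0.5645 0.244  0.1965]
```

View pics/t2.png

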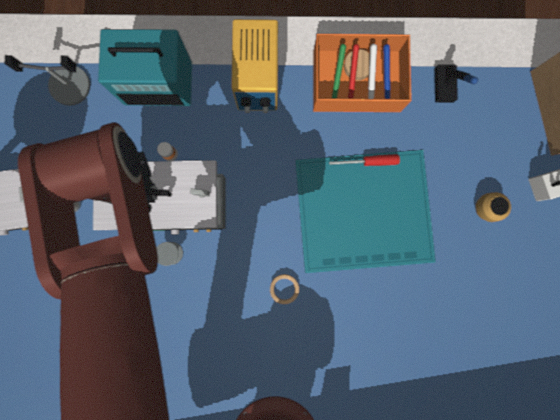

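```bash
python3 -m inch '[{"dx":-0.03,"dy":0,"dz":0,"rx":0,"ry":0,"rz":0},{"dx":-0.08,"dy":-0.005,"dz":0,"rx":0,"ry":0,"rz":0},{"dx":-0.135,"dy":-0.01,"dz":0,"rx":0,"ry":0,"rz":0},{"dx":-0.19,"dy":-0.012,"dz":0,"rx":0,"ry":0,"rz":0},{"dx":-0.245,"dy":-0.015,"dz":0,"rx":0,"ry":0,"rz":-0.01}]'
python3 -m inch '[{"dx":-0.055,"dy":0,"dz":0,"rx":0,"ry":0,"rz":0},{"dx":-0.11,"dy":0,"dz":0,"rx":0,"ry":0,"rz":-0.01},{"dx":-0.165,"dy":-0.01,"dz":0,"rx":0,"ry":0,"rz":-0.01},{"dx":-0.2,"dy":-0.01,"dz":0,"rx":0,"ry":0,"rz":-0.01},{"dx":-0.2,"dy":-0.01,"dz":0,"rx":0,"ry":0,"rz":-0.01}]'
python3 - <<'E'
from h import *
import cv2
rows([.554,-.22,.2],.06)
i=optics.camera_info("wrist");im=optics.grab_frame("wrist");cv2.imwrite('pics/w5.png',im[:,:,::-1])
for n,x in(("m1",(.686,-.054,.005)),("m2",(.701,-.364,.005)),("m3",(.427,-.388,.005)),("m4",(.403,-.074,.005))):print(n,proj("wrist",np.array(x),i).round(1))
import json;json.dump({k:np.array(v).tolist() for k,v in i.items()},open('i5.json','w'))
E
```

```text
time: 13.95
tool_pos: [0.5557, 0.046, 0.1925]
tool_rot: [-0.001, 0.692, 0.722, -0.001]
contact_force: [0.6, -0.4, -4.2]
gripper_width: 0.122
grasp_force: 61.7
time: 14.45
tool_pos: [0.5546, -0.116, 0.1927]
tool_rot: [-0.001, 0.688, 0.725, -0.001]
contact_force: [-0.0, 0.7, -3.9]
gripper_width: 0.123
grasp_force: 61.7
t 14.45 d [-0.1298 -0.0076 -0.009 ] r [-0.0015  0.0003 -0.0051] q [-0.34 -0.06  1.79 -0.    1.41 -0.39] tcp [ 0.5546 -0.116   0.1927]
m1 [413.7 132.1]
m2 [384.  368.8]
m3 [180.8 374.3]
m4 [143.7 137.3]
```

View pics/w5.png

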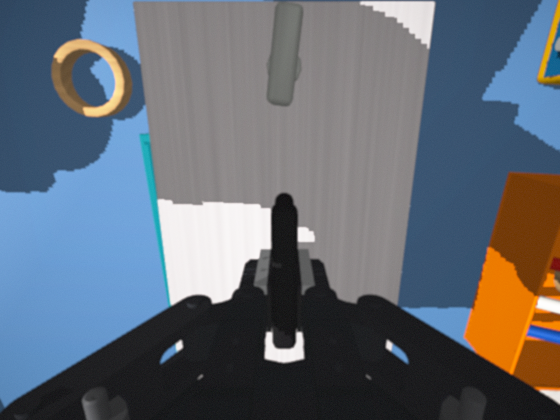

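```bash
python3 -m inch '[{"dx":-0.05,"dy":-0.004,"dz":0,"rx":0,"ry":0,"rz":0},{"dx":-0.1,"dy":-0.008,"dz":0,"rx":0,"ry":0,"rz":-0.005},{"dx":-0.132,"dy":-0.008,"dz":0,"rx":0,"ry":0,"rz":-0.005},{"dx":-0.132,"dy":-0.008,"dz":0,"rx":0,"ry":0,"rz":-0.005},{"dx":-0.132,"dy":-0.008,"dz":0,"rx":0,"ry":0,"rz":-0.005}]'
python3 -m inch '[{"dx":0,"dy":0,"dz":0.03,"rx":0,"ry":0,"rz":0},{"dx":0,"dy":0,"dz":0.07,"rx":0,"ry":0,"rz":0},{"dx":0,"dy":0,"dz":0.11,"rx":0,"ry":0,"rz":0},{"dx":0,"dy":0,"dz":0.14,"rx":0,"ry":0,"rz":0},{"dx":0,"dy":0,"dz":0.16,"rx":0,"ry":0,"rz":0}]'
python3 -m inch '[{"dx":0,"dy":0,"dz":0.007,"rx":0,"ry":0,"rz":0},{"dx":0,"dy":0,"dz":0.014,"rx":0,"ry":0,"rz":0},{"dx":0,"dy":0,"dz":0.014,"rx":0,"ry":0,"rz":0}]'
python3 -c "
from h import *
rows([.553,-.222,.036],.06)"
```

```text
time: 15.0
tool_pos: [0.5549, -0.2175, 0.1931]
tool_rot: [-0.001, 0.684, 0.73, 0.0]
contact_force: [0.0, 0.6, -4.4]
gripper_width: 0.126
grasp_force: 61.7
time: 15.5
tool_pos: [0.5539, -0.2158, 0.0632]
tool_rot: [-0.002, 0.683, 0.73, -0.0]
contact_force: [0.3, -0.0, -4.3]
gripper_width: 0.123
grasp_force: 61.6
time: 15.8
tool_pos: [0.5558, -0.2184, 0.0556]
tool_rot: [0.0, 0.684, 0.73, 0.0]
contact_force: [-0.1, -0.7, -4.6]
gripper_width: 0.123
grasp_force: 61.6
t 15.8 d [-0.0043 -0.0037  0.0244] r [0.0005 0.0003 0.0033] q [-0.5   0.16  1.81  0.    1.17 -0.56] tcp [ 0.5558 -0.2184  0.0556]
```

```bash
python3 -m inch '[{"dx":-0.004,"dy":-0.002,"dz":0.004,"rx":0,"ry":0,"rz":0},{"dx":-0.004,"dy":-0.002,"dz":0.008,"rx":0,"ry":0,"rz":0},{"dx":-0.004,"dy":-0.002,"dz":0.012,"rx":0,"ry":0,"rz":0},{"dx":-0.004,"dy":-0.002,"dz":0.015,"rx":0,"ry":0,"rz":0},{"dx":-0.004,"dy":-0.002,"dz":0.017,"rx":0,"ry":0,"rz":0}]'
python3 -m inch '[{"dx":0,"dy":0,"dz":0.001,"rx":0,"ry":0,"rz":0},{"dx":0,"dy":0,"dz":0.002,"rx":0,"ry":0,"rz":0},{"dx":0,"dy":0,"dz":0.003,"rx":0,"ry":0,"rz":0}]'
```

```text
time: 16.3
tool_pos: [0.5537, -0.2218, 0.0411]
tool_rot: [-0.0, 0.684, 0.729, -0.0]
contact_force: [0.1, 0.5, -4.7]
gripper_width: 0.124
grasp_force: 61.7
time: 16.6
tool_pos: [0.5539, -0.2218, 0.0391]
tool_rot: [0.0, 0.684, 0.73, 0.0]
contact_force: [-0.5, -0.5, -4.4]
gripper_width: 0.127
grasp_force: 61.7
```

```bash
python3 -m inch '[{"dx":0,"dy":0,"dz":0.001,"rx":0,"ry":0,"rz":0},{"dx":0,"dy":0,"dz":0.002,"rx":0,"ry":0,"rz":0},{"dx":0,"dy":0,"dz":0.002,"rx":0,"ry":0,"rz":0}]'
python3 -m inch '[{"dx":0,"dy":0,"dz":0.001,"rx":0,"ry":0,"rz":0},{"dx":0,"dy":0,"dz":0.002,"rx":0,"ry":0,"rz":0}]'
```

```text
time: 16.9
tool_pos: [0.5539, -0.2219, 0.0379]
tool_rot: [-0.0, 0.684, 0.73, -0.0]
contact_force: [-2.5, 1.0, -1.2]
gripper_width: 0.125
grasp_force: 62.2
time: 17.1
tool_pos: [0.554, -0.2219, 0.0378]
tool_rot: [-0.0, 0.684, 0.73, -0.0]
contact_force: [-8.5, 4.3, 13.0]
gripper_width: 0.125
grasp_force: 64.1
```

```bash
python3 -m inch '[{"dx":0,"dy":0,"dz":-0.0015,"rx":0,"ry":0,"rz":0},{"dx":0,"dy":0,"dz":-0.0015,"rx":0,"ry":0,"rz":0}]'
python3 -m inch '[{"dx":0,"dy":0,"dz":0,"rx":0,"ry":0,"rz":0},{"dx":0,"dy":0,"dz":0,"rx":0,"ry":0,"rz":0},{"dx":0,"dy":0,"dz":0,"rx":0,"ry":0,"rz":0},{"dx":0,"dy":0,"dz":0,"rx":0,"ry":0,"rz":0}]' 0
python3 -m inch '[{"dx":0,"dy":0,"dz":-0.02,"rx":0,"ry":0,"rz":0},{"dx":0,"dy":0,"dz":-0.06,"rx":0,"ry":0,"rz":0},{"dx":0,"dy":0,"dz":-0.12,"rx":0,"ry":0,"rz":0},{"dx":0,"dy":0,"dz":-0.18,"rx":0,"ry":0,"rz":0},{"dx":0,"dy":0,"dz":-0.24,"rx":0,"ry":0,"rz":0}]'
python3 -m inch '[{"dx":-0.05,"dy":0,"dz":-0.04,"rx":0,"ry":0,"rz":0},{"dx":-0.1,"dy":0,"dz":-0.08,"rx":0,"ry":0,"rz":0},{"dx":-0.16,"dy":0,"dz":-0.1,"rx":0,"ry":0,"rz":0},{"dx":-0.22,"dy":0,"dz":-0.1,"rx":0,"ry":0,"rz":0},{"dx":-0.28,"dy":0,"dz":-0.1,"rx":0,"ry":0,"rz":0}]'
python3 - <<'E'
from h import *
import cv2
im=optics.grab_frame("top");cv2.imwrite('pics/t3.png',im[:,:,::-1])
E
```

```text
time: 17.3
tool_pos: [0.5542, -0.222, 0.0378]
tool_rot: [0.0, 0.684, 0.73, 0.0]
contact_force: [-3.5, 1.9, 4.2]
gripper_width: 0.13
grasp_force: 62.8
time: 17.7
tool_pos: [0.554, -0.2219, 0.037]
tool_rot: [0.0, 0.684, 0.73, 0.0]
contact_force: [-0.3, -0.2, 0.8]
gripper_width: 0.503
grasp_force: 0.0
time: 18.2
tool_pos: [0.5537, -0.2217, 0.2323]
tool_rot: [0.001, 0.684, 0.73, 0.0]
contact_force: [1.7, -1.1, -1.1]
gripper_width: 0.502
grasp_force: 0.0
time: 18.7
tool_pos: [0.5685, -0.4475, 0.3125]
tool_rot: [0.002, 0.684, 0.73, 0.0]
contact_force: [1.1, -0.1, 1.0]
gripper_width: 0.501
grasp_force: 0.0
```

View pics/t3.png

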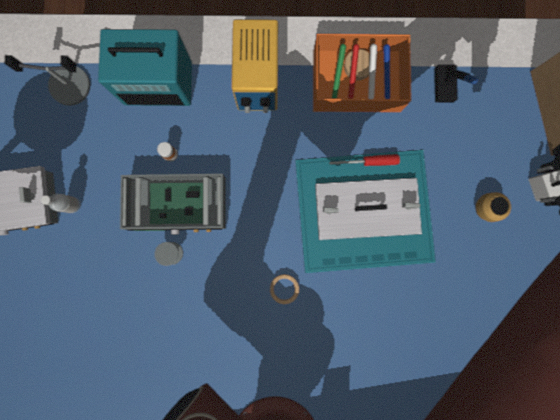

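```bash
python3 -c "
from plant import ticket
print(ticket.job_done())"
```

```text
the job is handed in; nothing more can be done
None
```

The job is handed in at about 19 s on the robot clock: I turned both thumbscrews to their stops with the cover still seated, then laid the cover flat, handle up, within a few mm of the middle of the teal mat and let go. The hand-in gave no verdict.

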